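# Close the cuvette drawer and start the reader

## Task

Start the measurement: with closed fingertips push the cuvette reader's open drawer fully home, then gently press the large round start key well down and let it go. Do not press the other three keys, and leave the jar, tub and vial standing where they are; nothing is to be gripped or lifted.

Things in the scene. Friction and masses are not known exactly. Their poses are not given: they have to be found in the camera images.
- reader: Cuvette reader, a white bench instrument fixed to the worktop. Origin on the worktop under the middle of its front face; +x into the instrument, +y left along its front, z up. In front a key deck 145 mm deep, 270 wide, 70 high; behind it a housing 100 high, 140 deep with a meter window in its top. Four keys stand in a row along y, 55 mm behind the front face, 55 mm apart, in varying order.
- drawer_face (a point): Middle of the outer (front) face of the cuvette drawer: a flat grey panel 110 mm wide, 44 mm high (14 to 58 mm above the worktop) and 8 mm thick in the middle of the reader's front. The face looks along the reader's -x. It can be pushed home from outside with fingers that point down.
- drawer (a joint): How far the drawer is open, m: 0 fully home (the face then stands 8 mm proud of the reader's front), up to 0.06 open; it moves along the reader's -x as it opens. Stays where it is left; light friction, about 1.5 N, with a hard stop at 0.
- start_top (a point): Middle of the top of the START key: the large round key, 28 mm in diameter, standing 15 mm proud of the key deck (top 85 mm above the worktop when released). All four keys are the same black plastic on grey 50 x 42 mm plates.
- start_key (a joint): How far the start key is down, m: 0 released, 0.008 at the bottom. Sprung: about 1.5 N to begin to move, 3.5 N at 4 mm, 5.5 N at the bottom; it counts as pressed beyond 0.004 m and springs back when let go.
- small_top (a point): Middle of the top of the small round key, 17 mm in diameter, same height. To be left alone.
- small_key (a joint): How far the small round key is down, m (as the start key).
- square_top (a point): Middle of the top of the square key, 24 x 24 mm, same height. To be left alone.
- square_key (a joint): How far the square key is down, m (as the start key).
- oblong_top (a point): Middle of the top of the oblong key, 36 mm (along the reader's x) by 14 mm, same height. To be left alone.
- oblong_key (a joint): How far the oblong key is down, m (as the start key).
- jar_mid (a point): Centre (half-way up) of a loose closed specimen jar, 60 mm in diameter, 85 mm tall, standing to the left of the reader. Bystander.
- tub_mid (a point): Centre (half-way up) of a loose open white tub for used cuvettes, 100 mm in diameter at the rim, 95 mm tall, standing to the right of the reader. Bystander.
- vial_mid (a point): Centre (half-way up) of a loose capped vial, 26 mm in diameter, 55 mm tall, standing in front of the reader to the left of the drawer. Bystander.

How it is judged:
On the way, in this order (a step that is already met when the one before it is completed fails the run):
1. the drawer is pushed fully home (open less than 4 mm) (value of joint drawer below 0.004 m), for 0.2 s.
2. the large round start key is pressed (more than 4 mm down) with the fingertips, the drawer being home (value of joint start_key above 0.004 m and value of joint drawer below 0.004 m and contact force between the fingers and start_key above 0.5 N), for 0.06 s.
At the end, for the whole second after the job is handed in: The drawer is home (within 4 mm), the start key has been pressed and has sprung back, the other keys are up, and the jar, tub and vial stand within 15 mm of where they began (value of joint drawer below 0.004 m and value of joint each of start_key, small_key, square_key, oblong_key below 0.0015 m and distance of each of jar_mid, tub_mid, vial_mid from where it was at the start of the episode below 0.015 m); the robot touches nothing.
It fails at once if the start key is pressed (more than 4 mm) while the drawer is still open (more than 4 mm) (value of joint each of start_key, drawer above 0.004 m).
It fails at once if one of the other three keys is pressed (more than 3 mm down) (value of joint any of small_key, square_key, oblong_key above 0.003 m).
It fails at once if the start key is pressed roughly (more than 25 N) (contact force between anything else and start_key above 25 N).
It fails at once if the jar, tub or vial is lifted, carried, tipped or pushed away (15 mm or 0.3 rad) (distance of any of jar_mid, tub_mid, vial_mid from where it was at the start of the episode above 0.015 m or angle between any of jar_mid, tub_mid, vial_mid's own z axis and vertical above 0.3 rad).
It also fails if it takes over 51 s, if anything falls off the work surface, if the arm or the gripper's body presses on something with over 40 N, if the wrist force passes 120 N, or if a joint passes its speed limit or range.

## Robot

A 6-joint arm with a two-finger parallel gripper is mounted at the origin on the work surface. World frame = base frame: x ahead of the robot, y to its left, z up, the work surface at z = 0. Lengths are in m, angles in rad, forces in N, time in s.
With the tool pointing down it reaches from about 0.275 to 0.725 m from the base axis. Payload 15.9 kg.
Tool frame: the origin (TCP) lies midway between the tips of the shut fingers; the grasp point (between the pads) lies 19 mm behind it; z points along the fingers, y is the line along which they close (so a half turn about z gives the same grasp; the last joint's range is limited). The gripper opens to 85 mm and grips with 20 to 120 N. Pads are 22 mm wide; open, the fingers measure 114 mm over their backs; the gripper's body (76 mm by 85 mm) begins 54 mm behind the grasp point. The pads swing forward as they close: fully open they stand 13 mm farther back than shut.
Start: joints at [-1.258, 0.213, -0.034, 1.323, 0, 1.571], TCP at [0.154, -0.476, 0.231] pointing down, gripper open.
Joint ranges: [-2.98, 2.98], [-0.74, 1.72], [-1.14, 1.35], [-2.1, 2.04], [-1.57, 1.44], [-3.14, 3.14]. Speed limits (rad/s): [1.89, 1.89, 2.39, 2.57, 3.14, 3.14].

## Interface

Orientations are given as a rotation vector (axis times angle).
In Python, from bench import env gives the robot as it stands. The module is installed in compiled form; this text tells all that it offers.
- The arm moves only by the shell command python3 -m pendant 'ROWS' [FORCE]. ROWS is JSON, a list of rows, each a list of 7 numbers: the shift along the tool's x, y, z in m, then the turn, a rotation vector about the tool's x, y, z in rad, then the opening, from 0 (shut) to 1 (fully open). A call has 1 to 8 rows; each row shifts and turns the commanded pose from where the row before left it, along the tool's axes as they then stand; what a row does not reach is not made up. A row lasts 1/8 s, in which the tool goes at most 62.5 mm and 10.7 degrees, less where a joint would pass 70% of its speed; a pose out of reach is approached as far as the arm can. A call is refused whole if a number of a shift passes 0.0625 or a number of a turn 0.188, either way. A call with a gripper value outside its range is refused whole. The fingers move at their own pace and stop on an object; FORCE is the grip in N (left out, the last holds). Time passes only in rows, so rows that do not move let the fingers close. It gives the time, the measured TCP pose, the force, the opening and the grip force at its end, in the units of the state.
- env.observe(): the state, without advancing time (a new reading comes with each control period).
- env.read_camera(name): name is "scene" or "top"; returns a dict with "img" (480x640x3 uint8, red, green, blue), "range_z" (480x640 float32, m along the optical axis (not along the pixel's ray), 0 where there is no reading), "camera_matrix" (3x3 intrinsics, pixels), "world_from_camera" (4x4, takes a point from camera to world coordinates). Camera axes: x right, y down, z forward; pixel columns grow to the right and rows downward; lengths in m; the calibration is good to about 2 mm. A picture is of the moment at which its call begins.
- env.job_done(): hands the job in; it is judged then, once.
Trained networks look in a picture, given as the dict that the camera call returned (one of the last four; its "shot" number tells which), for a name from the list of things; names that differ only in an ending like _2 or _b are one class to them, and where a whole thing is asked for, a point or a joint stands for the part that bears it (a point fixed in the world has none). Each returns a list of dicts, best first, with "score" (0 to 1); they miss things now and then, are a little off and sometimes report something else, mostly with a low value. They report only what shows in the picture. A call takes as long as a camera call.
- env.cut_out(picture, thing): "region" (480x640 bool, what is visible of it) and "position" ([column, row] in pixels, amid what is visible of it).
- env.pinpoint(picture, thing): "position" ([column, row] in pixels: a listed point, or the origin of a listed thing).
The state is a dict: "time_s": time; "joint_positions": joint angles; "qvel": joint speeds; "effort": joint torques, N m; "tcp_pos": TCP position; "eef_rot": TCP orientation; "wrist_force": force on the tool from outside, world axes, zero at the start; "moment": the same for the moment, N m; "gripper_width": finger opening in m; "gripper_force": force on a finger pad.
Only numpy, scipy, OpenCV 4.12 (cv2) and the standard library are available. Lean on these libraries where they do the work, as an engineer would, in place of code of your own. Each camera call takes 0.05 s, during which the arm holds its last target. There are 200 camera calls.

## Working session

There is one attempt and no reset: what is moved stays moved. The work goes in short steps, Python scripts to look and compute and a shell command to move; the robot and the scene stay as the last step left them, time stands still between calls to the robot, and variables do not carry over. Pictures are saved under pics/ and viewed, at most 10 in all, crops included, and the job is handed in when it is done.

```bash
mkdir -p pics
cat > h.py <<'E'
import numpy as np, cv2
from bench import env
def px2w(p,uv,z=None):
    K=p["camera_matrix"];T=p["world_from_camera"];u,v=uv
    r=np.linalg.inv(K)@[u,v,1]
    if z is None:
        w=p["range_z"][int(round(v)),int(round(u))]; return (T@np.r_[r*w,1])[:3]
    d=T[:3,:3]@r;o=T[:3,3]; return o+d*(z-o[2])/d[2]
E
python3 - <<'E'
from h import *
s=env.observe();print(s["tcp_pos"],s["eef_rot"],s["gripper_width"])
H=dict(drawer_face=.036,start_top=.085,small_top=.085,square_top=.085,oblong_top=.085,jar_mid=.0425,tub_mid=.0475,vial_mid=.0275,reader=0)
for c in("top","scene"):
    p=env.read_camera(c);cv2.imwrite(f"pics/{c}.png",p["img"][...,::-1])
    for n,z in H.items():
        for d in env.pinpoint(p,n)[:2]:
            print(c,n,round(d["score"],2),np.round(d["position"]),np.round(px2w(p,d["position"],z),3))
E
```

```text
[ 0.15374971 -0.47542446  0.23081861] [-3.10218084e+00 -4.89163747e-01  3.16327202e-04] 0.08515920155791222
top drawer_face 0.93 [264. 281.] [0.492 0.1   0.036]
top start_top 0.69 [246. 207.] [0.607 0.127 0.085]
top small_top 0.58 [214. 208.] [0.603 0.177 0.085]
top small_top 0.53 [187. 278.] [0.493 0.213 0.085]
top square_top 0.64 [285. 210.] [0.604 0.067 0.085]
top oblong_top 0.61 [318. 214.] [0.6   0.016 0.085]
top jar_mid 0.93 [138. 205.] [0.609 0.309 0.042]
top jar_mid 0.57 [262. 248.] [0.545 0.104 0.042]
top tub_mid 0.78 [405. 205.] [ 0.622 -0.13   0.047]
top vial_mid 0.54 [190. 276.] [0.496 0.222 0.027]
top vial_mid 0.28 [263. 249.] [0.544 0.104 0.027]
top reader 0.84 [266. 247.] [0.548 0.1   0.   ]
scene drawer_face 0.72 [370. 264.] [0.497 0.102 0.036]
scene start_top 0.56 [334. 275.] [0.6   0.132 0.085]
scene small_top 0.48 [348. 292.] [0.607 0.179 0.085]
scene square_top 0.57 [314. 255.] [0.599 0.07  0.085]
scene oblong_top 0.56 [294. 239.] [0.602 0.011 0.085]
scene oblong_top 0.45 [251. 222.] [ 0.641 -0.081  0.085]
scene jar_mid 0.65 [397. 357.] [0.603 0.303 0.042]
scene vial_mid 0.76 [414. 303.] [0.493 0.219 0.027]
scene reader 0.56 [347. 287.] [0.546 0.096 0.   ]
scene reader 0.49 [251. 222.] [ 0.591 -0.185  0.   ]
```

View pics/top.png

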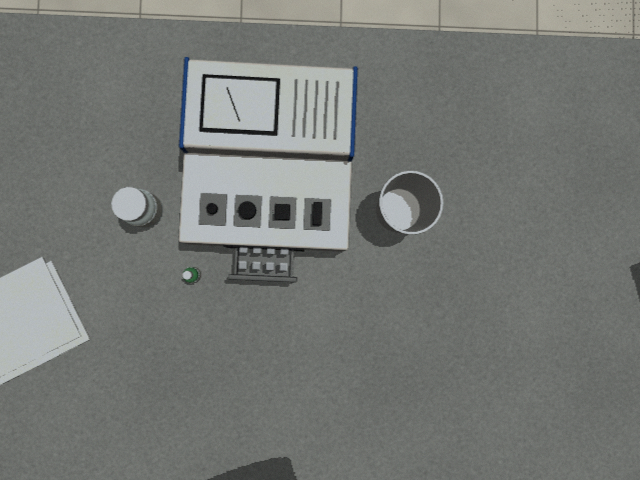

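View pics/scene.png

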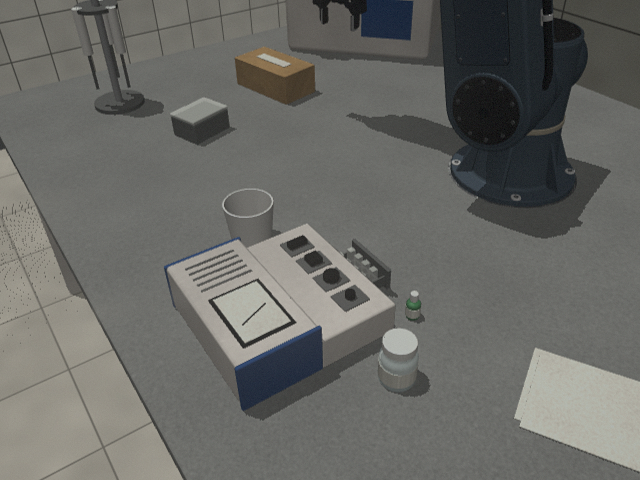

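The top view agrees with the network. Keys from left to right are small (212,209), start (247,211), square (282,212) and oblong (317,213). The drawer face is near (262,279), the vial at (190,275), the jar at (134,205) and the tub at (410,203). Next I refine the keys and drawer with dark-blob segmentation.

Run:
```python
from h import *
p=env.read_camera("top");g=p["img"].max(2)
m=np.zeros(g.shape,np.uint8);m[190:235,195:335]=(g[190:235,195:335]<50)
n,_,st,c=cv2.connectedComponentsWithStats(m)
W=[]
for i in range(1,n):
    if st[i,4]>40: w=px2w(p,c[i],.083);W.append(w);print(st[i],c[i].round(1),w.round(4))
W=np.array(sorted(W,key=lambda w:-w[1]))
f=np.polyfit(W[:,1],W[:,0],1);yaw=-np.arctan(f[0]);print("yaw",yaw)
R=np.array([[np.cos(yaw),-np.sin(yaw)],[np.sin(yaw),np.cos(yaw)]])
print("origin",W.mean(0)[:2]-R@[.055,0])
r=env.cut_out(p,"drawer_face")
for d in r[:1]:
    v,u=np.nonzero(d["region"]);P=np.array([px2w(p,(a,b)) for a,b in zip(u,v)]);k=(P[:,2]>.03)&(P[:,2]<.07)
    Q=(P[k,:2]-(W.mean(0)[:2]-R@[.055,0]))@R;print("drawer in reader frame",np.percentile(Q,[1,5,50,95,99],axis=0).round(4))
s=env.observe();print(s["tcp_pos"],s["eef_rot"])
```

```text
[238 201  18  19 259] [246.7 210.2] [0.6016 0.1262 0.083 ]
[206 203  12  12 104] [211.5 208.6] [0.6024 0.1808 0.083 ]
[312 202  10  24 226] [316.5 213.4] [0.6001 0.0173 0.083 ]
[274 204  16  16 244] [281.8 211.7] [0.6011 0.0715 0.083 ]
yaw -0.013799357417040662
origin [0.54631249 0.09972882]
drawer in reader frame [[-0.0536 -0.0509]
 [-0.0527 -0.0455]
 [-0.0328  0.006 ]
 [-0.004   0.0472]
 [-0.0024  0.0519]]
[ 0.15385033 -0.475741    0.23128612] [-3.10323993e+00 -4.89324442e-01  5.83608312e-05]
```

```bash
python3 -m pendant '[[0,0,0,0,0,0.176,0],[0,0,0,0,0,0.176,0]]'
```

```text
time_s: 1.35
tcp_pos: [0.1539, -0.4757, 0.2313]
eef_rot: [-3.141, 0.071, -0.0]
wrist_force: [-0.8, -0.8, -1.7]
gripper_width: 0.052
gripper_force: 0.0
```

```bash
python3 -m pendant '[[0.026,-0.052,0,0,0,-0.031,0],[0.026,-0.052,0,0,0,0,0],[0.026,-0.052,0,0,0,0,0],[0.026,-0.052,0,0,0,0,0],[0.026,-0.052,0,0,0,0,0],[0.026,-0.052,0,0,0,0,0],[0.026,-0.052,0,0,0,0,0],[0.026,-0.052,0,0,0,0,0]]'
```

```text
time_s: 2.35
tcp_pos: [0.3675, -0.0604, 0.2316]
eef_rot: [3.141, -0.013, 0.002]
wrist_force: [0.7, -0.6, 0.4]
gripper_width: -0.0002
gripper_force: 0.0
```

```bash
python3 -m pendant '[[0.018,-0.04,0,0,0,0,0],[0.018,-0.04,0,0,0,0,0],[0.018,-0.04,0,0,0,0,0],[0.018,-0.04,0.04,0,0,0,0],[0,0,0.05,0,0,0,0],[0,0,0.05,0,0,0,0],[0,0,0.05,0,0,0,0],[0,0,0,0,0,0,0]]'
```

```text
time_s: 3.35
tcp_pos: [0.4372, 0.0449, 0.041]
eef_rot: [-3.088, -0.102, 0.012]
wrist_force: [-1.1, -0.2, 0.7]
gripper_width: -0.0001
gripper_force: 0.0
```

Run:
```python
from h import *
p=env.read_camera("scene");cv2.imwrite("pics/s2.png",cv2.resize(p["img"][180:380,250:500,::-1],(750,600)))
```

```text
(no output)
```

View pics/s2.png

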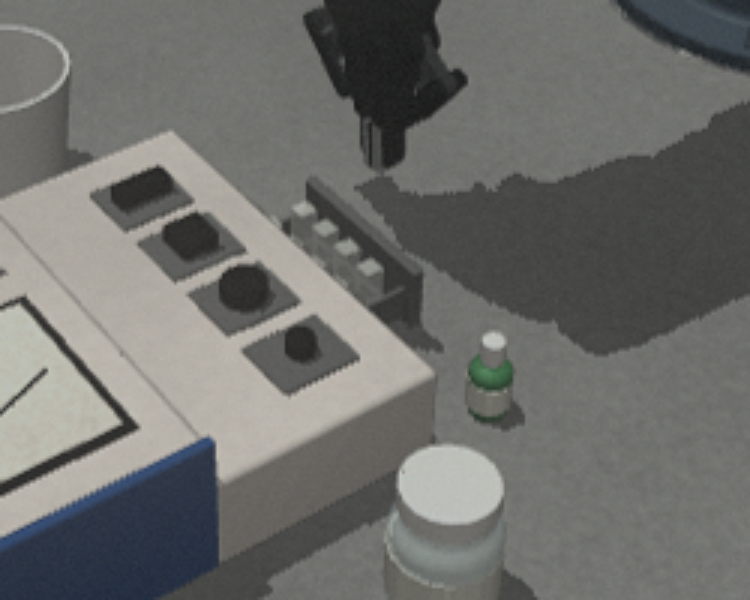

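The crop shows the closed fingertips at about (385,160), in front of the drawer's right end. The vial at (490,375) is clear. The arm stopped short in y and is slightly tilted, so I'll check the joints.

```bash
python3 -m pendant '[[0,0,0,0,0,0,0],[0,0,0,0,0,0,0]]'; python3 -c "
from h import *
from scipy.spatial.transform import Rotation as R
s=env.observe();print(s['joint_positions'],s['qvel']);print(R.from_rotvec(s['eef_rot']).as_matrix().round(3))"
```

```text
time_s: 3.65
tcp_pos: [0.4411, 0.0451, 0.0448]
eef_rot: [-3.088, -0.102, -0.001]
wrist_force: [0.4, 0.6, -0.2]
gripper_width: 0.0002
gripper_force: 0.0
[ 0.06506667  0.22419143 -0.52050586  0.82375945  0.05163414  3.14064171] [-0.00052968  0.00573188 -0.01135907 -0.00811435  0.00042664 -0.00093602]
[[ 0.998  0.066 -0.001]
 [ 0.066 -0.996  0.052]
 [ 0.002 -0.052 -0.999]]
```

Joint 6 is at its limit (yaw = q1 − q6 + π), so I'll use a yaw of about 0.28 rad, which is fine for pushing.

```bash
cat >> h.py <<'E'
from scipy.spatial.transform import Rotation as Ro
def rel(target,yaw):
    s=env.observe();A=Ro.from_rotvec(s['eef_rot']);B=Ro.from_euler('z',yaw)*Ro.from_euler('x',np.pi)
    d=np.array(target)-s['tcp_pos']
    print("turn",(A.inv()*B).as_rotvec().round(3),"shift after turn",(B.inv().apply(d)).round(4),"now",A.inv().apply(d).round(4))
E
python3 -c "
from h import *
rel([.445,.1005,.036],.28)"
```

```text
turn [-0.051 -0.008 -0.214] shift after turn [ 0.0191 -0.0522  0.0088] now [ 0.0075 -0.0545  0.0117]
```

```bash
python3 -m pendant '[[0,0,0,-0.025,-0.004,-0.107,0],[0,0,0,-0.026,-0.004,-0.107,0],[0.01,-0.026,0.004,0,0,0,0],[0.009,-0.026,0.005,0,0,0,0],[0,0,0,0,0,0,0]]';python3 -c "
from h import *
rel([.445,.1005,.036],.28);rel([.532,.1005,.036],.28);print(env.observe()['joint_positions'])"
```

```text
time_s: 4.28
tcp_pos: [0.4442, 0.1016, 0.0349]
eef_rot: [-3.11, -0.442, 0.002]
wrist_force: [0.6, -0.7, -0.2]
gripper_width: -0.0001
gripper_force: 0.0
turn [-0.001  0.001  0.002] shift after turn [ 0.0004  0.0013 -0.0011] now [ 0.0004  0.0013 -0.0011]
turn [-0.001  0.001  0.002] shift after turn [ 0.0841  0.0253 -0.0011] now [ 0.084   0.0255 -0.0013]
[ 2.24327789e-01  2.61808650e-01 -4.98344553e-01  8.12128716e-01
  8.50129641e-04  3.08371673e+00]
```

```bash
python3 -m pendant '[[0.0096,0.0028,0,0,0,0,0],[0.0096,0.0028,0,0,0,0,0],[0.0096,0.0028,0,0,0,0,0],[0.0096,0.0028,0,0,0,0,0],[0.0096,0.0028,0,0,0,0,0],[0.0096,0.0028,0,0,0,0,0],[0.0096,0.0028,0,0,0,0,0],[0,0,0,0,0,0,0]]'; python3 -m pendant '[[0.0038,0.0011,0,0,0,0,0],[0,0,0,0,0,0,0]]'
```

```text
time_s: 5.28
tcp_pos: [0.5144, 0.1001, 0.0339]
eef_rot: [-3.11, -0.438, 0.004]
wrist_force: [0.2, -0.2, -0.6]
gripper_width: 0.0001
gripper_force: 0.0
time_s: 5.52
tcp_pos: [0.5176, 0.1, 0.0339]
eef_rot: [-3.11, -0.439, 0.004]
wrist_force: [-0.4, -1.3, -0.2]
gripper_width: -0.0001
gripper_force: 0.0
```

```bash
python3 -m pendant '[[0.0029,0.0008,0,0,0,0,0],[0,0,0,0,0,0,0]]' | grep -E "tcp|wrist"; python3 -m pendant '[[0.0029,0.0008,0,0,0,0,0],[0,0,0,0,0,0,0]]'| grep -E "tcp|wrist"; python3 -m pendant '[[0.0019,0.0006,0,0,0,0,0],[0,0,0,0,0,0,0]]'| grep -E "tcp|wrist"
```

```text
tcp_pos: [0.5207, 0.1, 0.0339]
wrist_force: [-0.4, 1.1, 0.2]
tcp_pos: [0.5238, 0.1001, 0.0339]
wrist_force: [-0.8, -0.2, 0.2]
tcp_pos: [0.5257, 0.1, 0.0338]
wrist_force: [-0.7, -0.0, 0.4]
```

```bash
python3 -m pendant '[[0.0019,0.0006,0,0,0,0,0],[0,0,0,0,0,0,0]]' | grep -E "tcp|wrist"; python3 -m pendant '[[0.0019,0.0006,0,0,0,0,0],[0,0,0,0,0,0,0]]'| grep -E "tcp|wrist"; python3 -c "
from h import *
p=env.read_camera('top');cv2.imwrite('pics/t3.png',cv2.resize(p['img'][180:310,160:340,::-1],(720,520)))"
```

```text
tcp_pos: [0.5273, 0.0999, 0.0338]
wrist_force: [-3.8, -0.4, 2.0]
tcp_pos: [0.5277, 0.0998, 0.0335]
wrist_force: [-15.0, 1.5, 9.3]
```

View pics/t3.png

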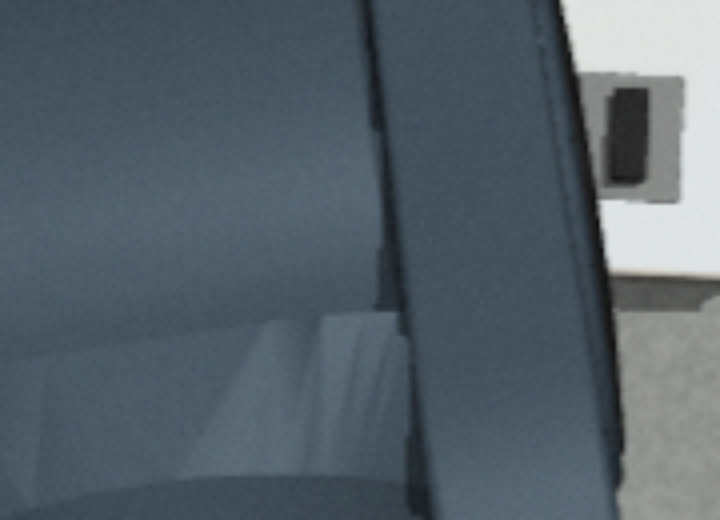

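The arm hides the drawer in this view: it covers most of the crop and only the oblong key at (630,135) shows. The 15 N at x = 0.5277 matches the hard stop. Next I back off, rise and check from the scene camera.

```bash
python3 -m pendant '[[-0.0096,-0.0028,0,0,0,0,0],[-0.0192,-0.0056,0,0,0,0,0],[0,0,-0.04,0,0,0,0],[0,0,-0.04,0,0,0,0],[0,0,-0.04,0,0,0,0],[0,0,0,0,0,0,0]]'; python3 -c "
from h import *
p=env.read_camera('scene');cv2.imwrite('pics/s4.png',cv2.resize(p['img'][180:380,250:500,::-1],(750,600)))
for d in env.pinpoint(p,'drawer_face')[:2]: print(d['score'],px2w(p,d['position'],.036))
for n in ('start_top','small_top','square_top','oblong_top'):
  for d in env.pinpoint(p,n)[:1]: print(n,d['score'],px2w(p,d['position'],.085))
rel([.6018,.1262,.11],.28)"
```

```text
time_s: 7.58
tcp_pos: [0.5017, 0.1004, 0.1568]
eef_rot: [-3.11, -0.439, -0.004]
wrist_force: [0.5, -0.5, -0.8]
gripper_width: 0.0003
gripper_force: 0.0
0.4 [0.50167536 0.22656626 0.036     ]
start_top 0.8 [0.60358248 0.12767478 0.085     ]
small_top 0.53 [ 0.64391991 -0.08833331  0.085     ]
square_top 0.61 [0.60324001 0.06939542 0.085     ]
oblong_top 0.7 [0.60490073 0.01474534 0.085     ]
turn [-0.001  0.005  0.   ] shift after turn [0.1058 0.003  0.0429] now [0.106  0.0031 0.0424]
```

View pics/s4.png

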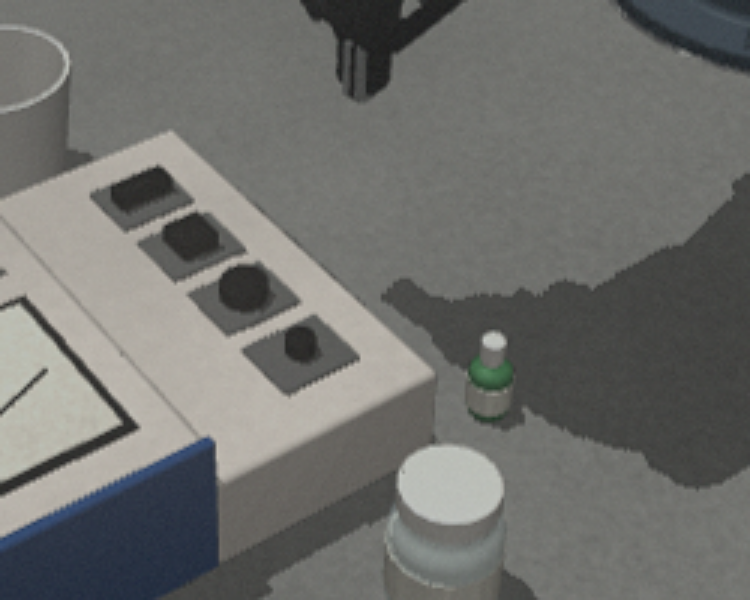

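The drawer has gone in and no longer shows past the deck edge. The start key is at (245,287) and the vial at (490,375) hasn't moved. Now I go above the start key and descend.

```bash
python3 -m pendant '[[0.035,0.001,0,0,0,0,0],[0.035,0.001,0,0,0,0,0],[0.036,0.001,0.02,0,0.005,0,0],[0,0,0.02,0,0,0,0],[0,0,0,0,0,0,0]]'; python3 -c "
from h import *
rel([.602,.1265,.09],.28)
p=env.read_camera('scene');cv2.imwrite('pics/s5.png',cv2.resize(p['img'][180:380,250:500,::-1],(750,600)))"
```

```text
time_s: 8.5
tcp_pos: [0.6012, 0.1262, 0.1114]
eef_rot: [-3.11, -0.439, 0.003]
wrist_force: [0.3, -0.3, -0.6]
gripper_width: 0.0
gripper_force: 0.0
turn [-0.001  0.002  0.   ] shift after turn [ 0.0008 -0.0001  0.0214] now [ 0.0009 -0.0001  0.0214]
```

View pics/s5.png

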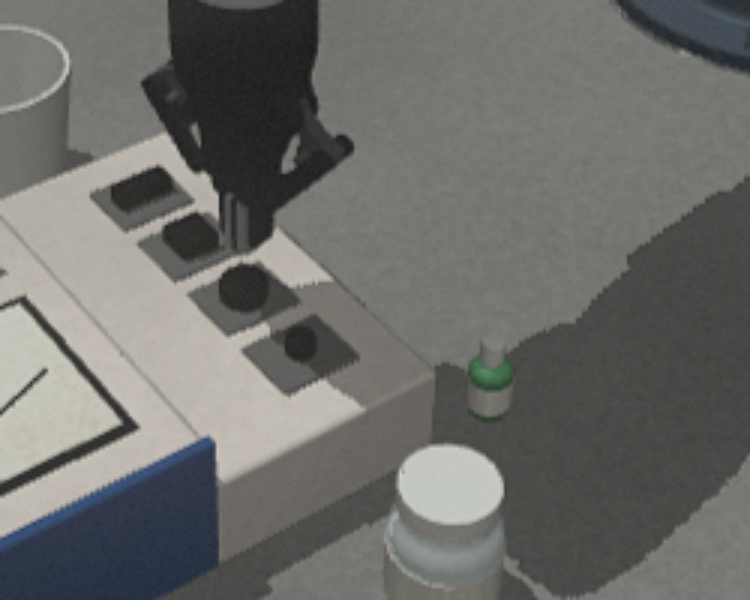

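The fingertips at (243,245) are directly above the start key at (243,287), as planned. I'll descend in small steps and watch the force.

```bash
python3 -m pendant '[[0,0,0.012,0,0,0,0],[0,0,0.011,0,0,0,0],[0,0,0,0,0,0,0]]' | grep -E "tcp|wrist"; python3 -m pendant '[[0,0,0.003,0,0,0,0],[0,0,0.002,0,0,0,0],[0,0,0,0,0,0,0]]' | grep -E "tcp|wrist"
```

```text
tcp_pos: [0.6019, 0.1263, 0.0897]
wrist_force: [0.1, -0.4, 0.4]
tcp_pos: [0.6026, 0.1265, 0.0856]
wrist_force: [0.9, -0.3, -0.1]
```

```bash
python3 -m pendant '[[0,0,0.002,0,0,0,0],[0,0,0.002,0,0,0,0],[0,0,0,0,0,0,0]]' | grep -E "tcp|wrist"; python3 -m pendant '[[0,0,0.001,0,0,0,0],[0,0,0.001,0,0,0,0],[0,0,0,0,0,0,0]]' | grep -E "tcp|wrist"
```

```text
tcp_pos: [0.6028, 0.1266, 0.0817]
wrist_force: [0.7, -0.2, 3.0]
tcp_pos: [0.6028, 0.1265, 0.0797]
wrist_force: [0.3, -0.5, 3.4]
```

```bash
python3 -m pendant '[[0,0,0.001,0,0,0,0],[0,0,0.0007,0,0,0,0],[0,0,0,0,0,0,0],[0,0,0,0,0,0,0]]' | grep -E "tcp|wrist"; python3 -m pendant '[[0,0,-0.004,0,0,0,0],[0,0,-0.01,0,0,0,0],[0,0,-0.03,0,0,0,0],[0,0,-0.03,0,0,0,0],[-0.05,0,0,0,0,0,0],[-0.05,0,0,0,0,0,0],[-0.05,0,0,0,0,0,0],[0,0,0,0,0,0,0]]'; python3 -c "
from h import *
p=env.read_camera('scene');cv2.imwrite('pics/s6.png',cv2.resize(p['img'][180:380,250:500,::-1],(750,600)))
p=env.read_camera('top');cv2.imwrite('pics/t6.png',cv2.resize(p['img'][180:310,160:340,::-1],(720,520)))"
```

```text
tcp_pos: [0.6027, 0.1265, 0.078]
wrist_force: [1.0, -0.6, 4.9]
time_s: 11.55
tcp_pos: [0.4549, 0.0841, 0.1519]
eef_rot: [-3.11, -0.438, -0.0]
wrist_force: [0.5, 1.5, 0.6]
gripper_width: -0.0001
gripper_force: 0.0
```

View pics/s6.png

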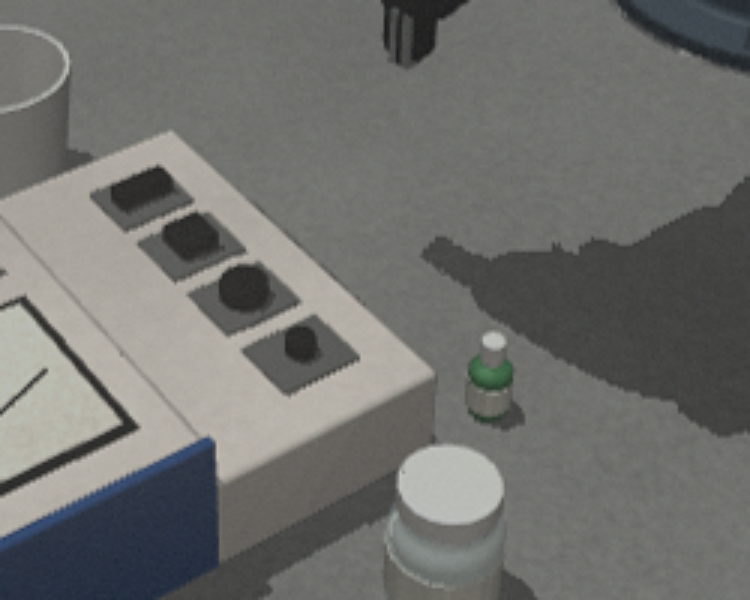

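View pics/t6.png

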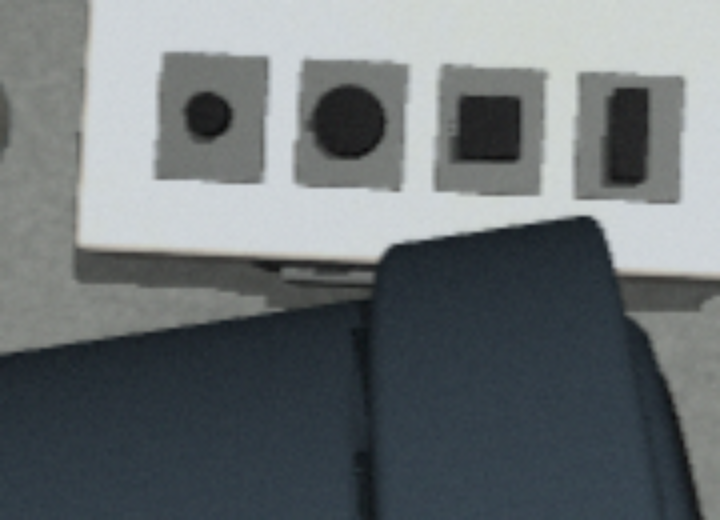

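The start key at (348,122) is back up and the drawer edge stands only slightly proud at (325,272). The jar, vial and part of the tub in view haven't moved, and the tool is clear of everything.

```bash
python3 -c "
from bench import env
print(env.job_done())"
```

```text
the job is handed in; nothing more can be done
None
```

The job is handed in with no verdict returned: drawer pushed to its hard stop, start key pressed about 7 mm at 5 N and released, other keys not pressed, and the jar, tub and vial never touched.

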